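# Show how to balance the centrifuge

## Task

One of the three tubes in the open centrifuge has nothing across from it, so show your colleague how to balance the rotor: point down at the tube in the rack that is the same size as those in the rotor, then at the empty tube holder straight across the rotor from the lone tube. Point with the fingertips two or three centimetres above the middle of each, for a good two seconds, and finish still pointing at the holder. Touch, move or lift none of the things on the bench, and point closely at no other tube or holder on the way.

Things in the scene. Friction and masses are not known exactly. Their poses are not given: they have to be found in the camera images.
- centrifuge: White bench-top centrifuge with its lid standing open: housing 300 mm wide, 370 mm deep, 215 mm high, with a round bowl 236 mm across. Origin on the rotor's axis at bench level, z up; its own -x points to its sloping control panel, +x to the lid's hinge 162 mm behind the axis; the open lid leans back from there and rises to about 0.50 m above the bench. Fixed. It stands with the lid to the robot's right.
- rotor: Dark six-armed swing-out rotor in the bowl; it does not turn. Origin on its axis, 100 mm above the bench, z up; its hub is 116 mm tall (top 216 mm above the bench). The six tube holders hang at 72 mm from the axis, 60 degrees apart.
- holder_a: One of six round metal tube holders of the rotor, all alike: a bucket 25 mm across (31 mm at its flange), 80 mm tall, bore about 19 mm; origin at the centre of its underside, its mouth 80 mm above that (205 mm above the bench). Which of the six places of the rotor it hangs in changes from start to start. Fixed.
- holder_b: One of six round metal tube holders of the rotor, all alike: a bucket 25 mm across (31 mm at its flange), 80 mm tall, bore about 19 mm; origin at the centre of its underside, its mouth 80 mm above that (205 mm above the bench). Which of the six places of the rotor it hangs in changes from start to start. Fixed.
- holder_c: One of six round metal tube holders of the rotor, all alike: a bucket 25 mm across (31 mm at its flange), 80 mm tall, bore about 19 mm; origin at the centre of its underside, its mouth 80 mm above that (205 mm above the bench). Which of the six places of the rotor it hangs in changes from start to start. Fixed.
- holder_d: One of six round metal tube holders of the rotor, all alike: a bucket 25 mm across (31 mm at its flange), 80 mm tall, bore about 19 mm; origin at the centre of its underside, its mouth 80 mm above that (205 mm above the bench). Which of the six places of the rotor it hangs in changes from start to start. Fixed.
- holder_e: One of six round metal tube holders of the rotor, all alike: a bucket 25 mm across (31 mm at its flange), 80 mm tall, bore about 19 mm; origin at the centre of its underside, its mouth 80 mm above that (205 mm above the bench). Which of the six places of the rotor it hangs in changes from start to start. Fixed.
- holder_f: One of six round metal tube holders of the rotor, all alike: a bucket 25 mm across (31 mm at its flange), 80 mm tall, bore about 19 mm; origin at the centre of its underside, its mouth 80 mm above that (205 mm above the bench). Which of the six places of the rotor it hangs in changes from start to start. Fixed.
- rotor_tube_1: One of the three capped sample tubes in the rotor, all alike: 16 mm across, 108 mm tall with its 18 mm wide blue cap; origin at the centre of its foot, which stands 5 mm above its holder's underside, so that the cap's top is 238 mm above the bench. Loose. Which holder it stands in changes from start to start: two of the three stand straight across the rotor from each other, the other one has an empty holder across from it.
- rotor_tube_2: One of the three capped sample tubes in the rotor, all alike: 16 mm across, 108 mm tall with its 18 mm wide blue cap; origin at the centre of its foot, which stands 5 mm above its holder's underside, so that the cap's top is 238 mm above the bench. Loose. Which holder it stands in changes from start to start: two of the three stand straight across the rotor from each other, the other one has an empty holder across from it.
- rotor_tube_3: One of the three capped sample tubes in the rotor, all alike: 16 mm across, 108 mm tall with its 18 mm wide blue cap; origin at the centre of its foot, which stands 5 mm above its holder's underside, so that the cap's top is 238 mm above the bench. Loose. Which holder it stands in changes from start to start: two of the three stand straight across the rotor from each other, the other one has an empty holder across from it.
- rack: White plastic grid rack for tubes, 70 x 202 mm and 65 mm high, 3 x 9 square cells; origin at the centre of its underside, long side along its y. Fixed.
- rack_tube_1: Capped tube standing upright and loose in the rack, 13 mm across, 82 mm tall with its blue cap; origin at the centre of its foot, 5 mm above the bench. The three rack tubes stand 66 mm apart in a row along the rack and swap places from start to start.
- rack_tube_2: Capped tube standing upright and loose in the rack, 16 mm across, 108 mm tall with its blue cap; origin at the centre of its foot, 5 mm above the bench. The three rack tubes stand 66 mm apart in a row along the rack and swap places from start to start.
- rack_tube_3: Capped tube standing upright and loose in the rack, 16 mm across, 133 mm tall with its blue cap; origin at the centre of its foot, 5 mm above the bench. The three rack tubes stand 66 mm apart in a row along the rack and swap places from start to start.
- dropper_1: Small white dropper bottle, 28 mm across, 66 mm tall, loose, a bystander; origin at the centre of its foot.
- dropper_2: Small white dropper bottle like the other, 28 mm across, 66 mm tall, loose, a bystander; origin at the centre of its foot.
- cup: Lidded specimen cup, 66 mm across, 68 mm tall, loose, a bystander; origin at the centre of its foot.
- mouse: Black computer mouse, 104 x 60 mm, 33 mm high, loose, a bystander; origin at the centre of its underside.

How it is judged:
By the outcome, as a careful person would: the job done as asked, in the order asked, and still so for the second after the job is handed in, with the robot touching nothing.
It also fails if it takes over 45 s, if anything falls off the work surface, if the arm or the gripper's body presses on something with over 40 N, if the wrist force passes 120 N, or if a joint passes its speed limit or range.

## Robot

A 6-joint arm with a two-finger parallel gripper is mounted at the origin on the work surface. World frame = base frame: x ahead of the robot, y to its left, z up, the work surface at z = 0. Lengths are in m, angles in rad, forces in N, time in s.
With the tool pointing down it reaches from about 0.3 to 0.85 m from the base axis. Payload 4.2 kg.
Tool frame: the origin (TCP) lies on the centre line of the jaws, within the pads' length; the fingertips stand 14 mm ahead of it and the grasp point (between the pads) lies 5 mm behind it (robot.tips_ahead is the distance from the TCP to the fingertips, in m); z points along the fingers, y is the line along which they close (so a half turn about z gives the same grasp; the last joint's range is limited). The gripper opens to 91 mm and grips with 3 to 60 N. Pads are 32 mm wide; open, the fingers measure 118 mm over their backs; the gripper's body (76 mm by 178 mm) begins 60 mm behind the grasp point.
Start: joints at [-1.213, 0.32, 1.565, -0, 1.257, -0.02], TCP at [0.212, -0.534, 0.228] pointing down, gripper open.
Joint ranges: [-3.11, 3.11], [-0.84, 2.01], [0.21, 2.61], [-1.34, 4.49], [0.05, 2.63], [-2.56, 2.56]. Speed limits (rad/s): [2.57, 2.57, 3.14, 3.14, 3.14, 3.14].

## Interface

Orientations are given as a unit quaternion [x, y, z, w].
In Python, from rig import state, vision, workorder, robot gives the robot as it stands. The module is installed in compiled form; this text tells all that it offers.
- The arm moves only by the tool arm_command, never from a script. Its argument "steps" is a list of rows, each a list of 5 numbers: the gripper command: -1 is fully open, 1 is shut, values between are in proportion, then the shift along the tool's x, y, z in mm, then the turn about the tool's z in degrees. In form: [[jaw, dx, dy, dz, yaw], ...]. A call has 1 to 5 rows; each row shifts and turns the commanded pose from where the row before left it, along the tool's axes as they then stand; what a row does not reach is not made up. A row lasts 1/10 s, in which the tool goes at most 50 mm and 8.59 degrees, less where a joint would pass 70% of its speed; a pose out of reach is approached as far as the arm can. A call with a gripper value outside its range is refused whole. The fingers move at their own pace and stop on an object; the grip force is fixed at half the most. Time passes only in rows, so rows that do not move let the fingers close. It gives the time, the measured TCP pose, the force, the opening and the grip force at its end, in the units of the state.
- state(): the state, without advancing time (a new reading comes with each control period).
- vision.camera(name): name is "side" or "top" or "wrist"; returns a dict with "frame" (420x560x3 uint8, red, green, blue), "fx", "fy", "cx", "cy" (pixels), "dist" ([k1, k2, p1, p2, k3] as OpenCV has them; the pictures are not rectified), "origin" and "attitude" of the camera in the world. Camera axes: x right, y down, z forward; pixel columns grow to the right and rows downward; lengths in m; the calibration is good to about 2 mm. A picture is of the moment at which its call begins. There is no depth.
- workorder.sign_off(): hands the job in; it is judged then, once.
The state is a dict: "clock": time; "joint_positions": joint angles; "dq": joint speeds; "tau": joint torques, N m; "tool_pos": TCP position; "ee_rot": TCP orientation; "ft_force": force on the tool from outside, world axes, zero at the start; "ft_torque": the same for the moment, N m; "width": opening from 0.0 (shut) to 1.0 (fully open); "grasp_force": force on a finger pad.
Only numpy, scipy, OpenCV 4.12 (cv2) and the standard library are available. Lean on these libraries where they do the work, as an engineer would, in place of code of your own. Each camera call takes 0.05 s, during which the arm holds its last target. There are 200 camera calls.

## Working session

There is one attempt and no reset: what is moved stays moved. The work goes in short steps, Python scripts to look and compute and a tool call to move; the robot and the scene stay as the last step left them, time stands still between calls to the robot, and variables do not carry over. Pictures are saved under pics/ and viewed, at most 10 in all, crops included, and the job is handed in when it is done.

Besides the shell and the picture viewer there is one more tool, called after "Emit:" as name([rows], argument=value, ...), one row to a line, values as JSON. arm_command: Moves the arm, as the interface text tells. Its arguments: {"type":"object","properties":{"steps":{"type":"array","items":{"type":"array","items":{"type":"number"}}}},"required":["steps"]}

```bash
mkdir -p pics; cat > h.py <<'E'
import numpy as np, cv2
from scipy.spatial.transform import Rotation as R
from rig import state, vision, workorder, robot
def K(c): return np.array([[c['fx'],0,c['cx']],[0,c['fy'],c['cy']],[0,0,1.]])
def rot(c):
    a=np.array(c['attitude'],float); return a if a.shape==(3,3) else R.from_quat(a).as_matrix()
def ray(c,u,v):
    p=cv2.undistortPoints(np.array([[[u,v]]],float),K(c),np.array(c['dist'],float))[0,0]
    return np.array(c['origin'],float), rot(c)@np.array([p[0],p[1],1])
def onz(c,u,v,z):
    o,d=ray(c,u,v); return o+d*(z-o[2])/d[2]
def proj(c,P):
    r=rot(c).T; return cv2.projectPoints(np.array(P,float).reshape(-1,3),cv2.Rodrigues(r)[0],-r@np.array(c['origin'],float),K(c),np.array(c['dist'],float))[0][:,0]
def tri(*cr):
    A=0;b=0
    for o,d in cr:
        d=d/np.linalg.norm(d);M=np.eye(3)-np.outer(d,d);A=A+M;b=b+M@o
    return np.linalg.solve(A,b)
E
python3 - <<'E'
from h import *
import pickle
cs={n:vision.camera(n) for n in('side','top','wrist')}
pickle.dump(cs,open('c0.pkl','wb'))
for n in cs:
    c=cs[n]; print(n,c['origin'],c['attitude'],c['fx'])
    cv2.imwrite(f'pics/{n}0.png',cv2.resize(c['frame'][:,:,::-1],(800,600)))
print(state())
E
```

```text
side [ 0.21082485 -0.35274027  0.71774997] [ 0.8977928  -0.28135703  0.11022179 -0.32040203] 383.74865944821346
top [0.29800692 0.0690675  1.05814554] [ 0.71722666 -0.68943743  0.07101529 -0.07224107] 382.91579728292385
wrist [ 0.27653926 -0.50823769  0.38357677] [ 0.8210858  -0.55734913 -0.06985214  0.10149254] 340.17807641415277
{'clock': 0.15, 'joint_positions': array([-1.21299079e+00,  3.20156577e-01,  1.56538274e+00, -9.09264099e-06,
        1.25737970e+00, -1.99923029e-02]), 'dq': array([ 2.18296792e-03, -2.20172847e-03, -5.06851117e-03, -1.16645838e-05,
       -2.41565013e-04,  2.07489237e-04]), 'tau': array([-5.24376446e-04, -4.12775159e+01, -2.32154900e+01,  7.26502365e-02,
        4.34003596e-02, -1.00195605e-04]), 'tool_pos': array([ 0.21198279, -0.5341226 ,  0.22731301]), 'ee_rot': array([ 9.82211109e-01,  1.87778855e-01, -1.15746231e-04, -6.53016796e-04]), 'ft_force': array([ 0.03900784, -0.07394694,  0.45045645]), 'ft_torque': array([ 0.00899364, -0.06282498,  0.02211322]), 'grasp_force': 0.0, 'width': 0.9979329533753858}
```

View pics/top0.png

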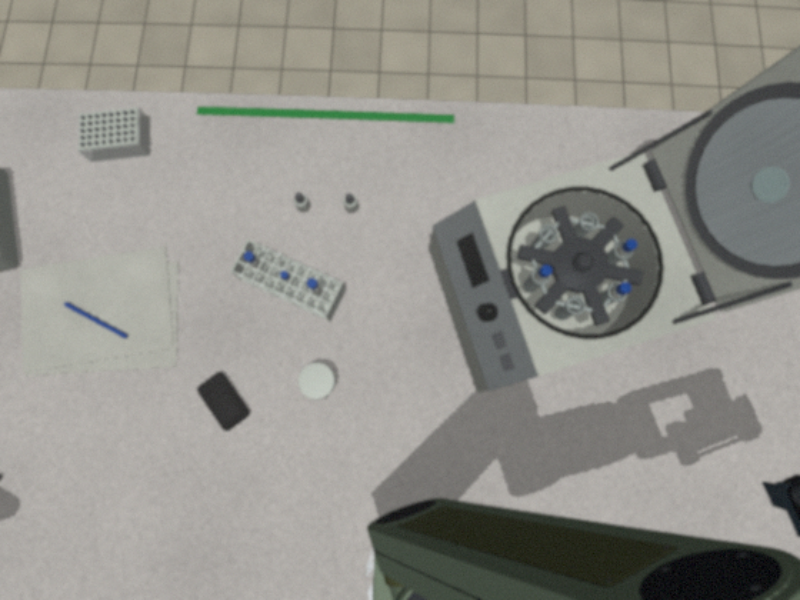

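View pics/side0.png

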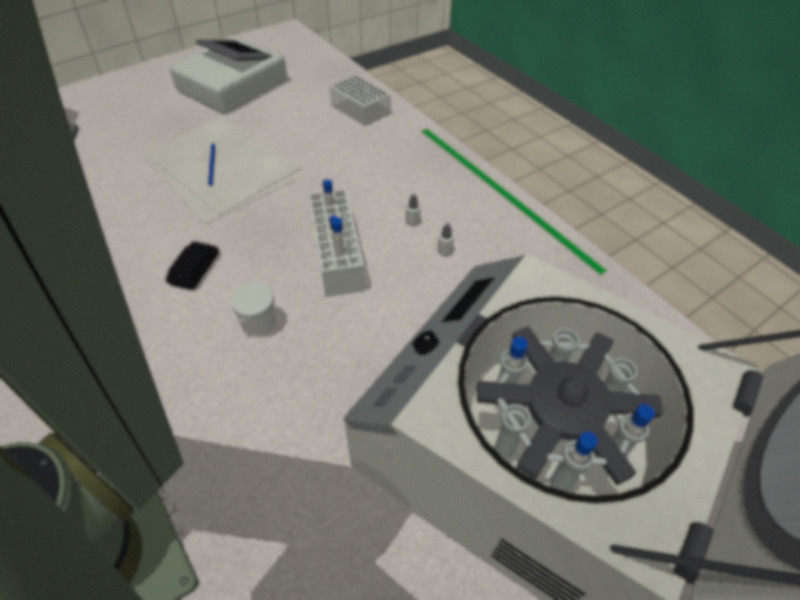

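The top view shows rotor caps at (545,271), (630,245), (624,288) and rack caps at (249,257), (285,275), (313,284). In both views the lone tube is (624,288) in top and (587,442) in side. The empty holder across from it is (545,238) in top and (565,343) in side.

```bash
python3 - <<'E'
from h import *
import pickle
cs=pickle.load(open('c0.pkl','rb'))
B={}
for n in('top','side','wrist'):
    c=cs[n];f=c['frame'].astype(int)
    m=((f[...,2]-f[...,0]>45)&(f[...,2]-f[...,1]>35)).astype(np.uint8)
    k,l,s,ce=cv2.connectedComponentsWithStats(m)
    B[n]=[(ce[i],s[i,4]) for i in range(1,k) if s[i,4]>8]
    for p,a in B[n]: print(n,p.round(1),a)
for p,a in B['top']:
  o,d=ray(cs['top'],*p)
  for q,_ in B['side']:
    P=tri((o,d),ray(cs['side'],*q)); e=max(np.linalg.norm(proj(cs['top'],P)[0]-p),np.linalg.norm(proj(cs['side'],P)[0]-q))
    if e<2.5 and 0.03<P[2]<.26: print(p.round(),q.round(),P.round(4),round(e,2))
# empty holder flange
s=.7
a=(545*s,238*s);b=(565*s,343*s)
print('holder',tri(ray(cs['top'],*a),ray(cs['side'],*b)),onz(cs['top'],*a,.205),onz(cs['side'],*b,.205))
print('hub',onz(cs['top'],582*s,262*s,.216),onz(cs['side'],573*s,388*s,.216))
f=cs['top']['frame']
im=np.hstack([cv2.resize(f[150:240,150:250][:,:,::-1],(400,360),interpolation=2),cv2.resize(f[125:240,350:470][:,:,::-1],(376,360),interpolation=2)])
g=cs['side']['frame']
im2=np.hstack([cv2.resize(g[110:215,200:280][:,:,::-1],(274,360),interpolation=2),cv2.resize(g[200:360,310:500][:,:,::-1],(428,360),interpolation=2)])
cv2.imwrite('pics/top1.png',im);cv2.imwrite('pics/side1.png',im2)
E
```

```text
top [441.5 170.7] 50
top [173.6 179.2] 32
top [382.  188.7] 54
top [198.6 192.1] 17
top [218.  197.9] 36
top [437.2 201.1] 51
top [ 66.4 223.6] 108
side [147.6 114.5] 63
side [228.8 129.2] 41
side [234.7 155.9] 70
side [362.8 242.1] 138
side [450. 290.] 169
side [410.3 309.3] 175
[442. 171.] [450. 290.] [ 0.5634 -0.2867  0.2378] 0.61
[174. 179.] [229. 129.] [0.5558 0.3486 0.1097] 0.27
[382. 189.] [363. 242.] [ 0.5166 -0.1521  0.2372] 0.29
[199. 192.] [229. 129.] [0.51   0.2637 0.1839] 1.96
[199. 192.] [235. 156.] [0.5334 0.2888 0.0753] 0.77
[218. 198.] [229. 129.] [0.4855 0.2096 0.2305] 1.16
[218. 198.] [235. 156.] [0.5039 0.2261 0.1378] 0.03
[437. 201.] [410. 309.] [ 0.493  -0.2736  0.2388] 0.33
holder [ 0.58367113 -0.16400469  0.20090304] [ 0.57890971 -0.16065284  0.205     ] [ 0.58468189 -0.16681379  0.205     ]
hub [ 0.53766028 -0.21651068  0.216     ] [ 0.54072377 -0.21775529  0.216     ]
```

View pics/side1.png

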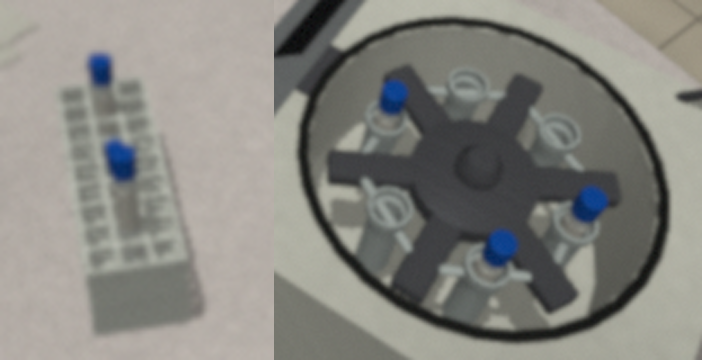

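View pics/top1.png

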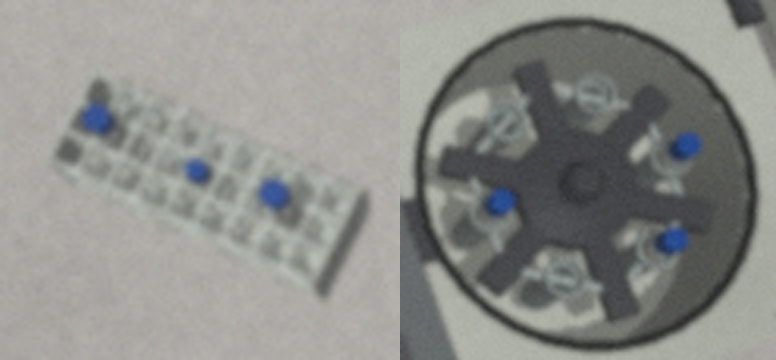

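Rack heights: the left tube's cap is at z≈0.110, so it is the 108 mm one, at (0.556, 0.349). The target holder is at about (0.586, -0.165), which agrees with reflecting the lone tube through the axis. I'll shut the jaws, rise, and go round at small radius.

Emit:
arm_command([
  [1, 0, 0, -35, 0],
  [1, 0, 0, -35, 0],
  [1, 0, 0, -35, 0],
  [1, 0, 0, -30, 0],
  [1, 0, 0, 0, 0],
])

```text
clock: 0.65
tool_pos: [0.2127, -0.5358, 0.3675]
ee_rot: [0.982, 0.188, 0.001, 0.004]
ft_force: [-0.4, 0.3, 0.5]
width: 0.593
grasp_force: 0.0
```

Emit:
arm_command([
  [1, 23, -27, 0, 0],
  [1, 23, -27, 0, 0],
  [1, 23, -27, 0, 0],
  [1, 23, -27, 0, 0],
  [1, 23, -27, 0, 0],
])

```text
clock: 1.15
tool_pos: [0.2691, -0.3648, 0.3616]
ee_rot: [0.982, 0.188, -0.0, -0.001]
ft_force: [0.4, -0.6, 0.3]
width: 0.154
grasp_force: 0.0
```

Emit:
arm_command([
  [1, 23, -27, 0, 0],
  [1, 23, -27, 0, 0],
  [1, 23, -27, 0, 0],
  [1, 23, -27, 0, 0],
  [1, 23, -27, 0, 0],
])

```text
clock: 1.65
tool_pos: [0.326, -0.197, 0.3618]
ee_rot: [0.982, 0.188, -0.001, -0.001]
ft_force: [0.3, -0.1, -0.7]
width: 0.006
grasp_force: 0.0
```

Emit:
arm_command([
  [1, 17, -36, 0, 0],
  [1, 17, -36, 0, 0],
  [1, 17, -36, 0, 0],
  [1, 17, -36, 0, 0],
  [1, 17, -36, 0, 0],
])

```text
clock: 2.15
tool_pos: [0.3381, 0.0015, 0.3619]
ee_rot: [0.982, 0.188, -0.001, -0.0]
ft_force: [1.4, 0.2, 1.4]
width: 0.004
grasp_force: 0.0
```

Emit:
arm_command([
  [1, 17, -36, 0, 0],
  [1, 17, -36, 0, 0],
  [1, 17, -36, 0, 0],
  [1, 17, -36, 0, 0],
  [1, 17, -36, 0, 0],
])

```text
clock: 2.65
tool_pos: [0.3507, 0.2002, 0.3618]
ee_rot: [0.982, 0.188, -0.001, 0.0]
ft_force: [0.1, 0.1, -0.1]
width: 0.003
grasp_force: 0.0
```

Emit:
arm_command([
  [1, 32, -8, 0, 0],
  [1, 32, -8, 0, 0],
  [1, 32, -8, 0, 0],
  [1, 32, -8, 0, 0],
  [1, 0, 0, 0, 0],
])

```text
clock: 3.15
tool_pos: [0.4608, 0.2773, 0.3597]
ee_rot: [0.982, 0.188, -0.002, 0.001]
ft_force: [-0.9, 0.5, -0.6]
width: 0.003
grasp_force: 0.0
```

```bash
cat > look.py <<'E'
from h import *
import sys
def go(P):
    s=state();Rm=R.from_quat(s['ee_rot']).as_matrix();print('tcp',s['tool_pos'].round(4),'move mm',(Rm.T@(np.array(P)-s['tool_pos'])*1000).round(1))
def blobs(c):
    f=c['frame'].astype(int)
    m=((f[...,2]-f[...,0]>45)&(f[...,2]-f[...,1]>35)).astype(np.uint8)
    k,l,s,ce=cv2.connectedComponentsWithStats(m)
    return [(ce[i],s[i]) for i in range(1,k) if s[i,4]>20]
def snap(name,out):
    c=vision.camera(name); cv2.imwrite('pics/'+out,cv2.resize(c['frame'][:,:,::-1],(800,600))); return c
E
python3 - <<'E'
from look import *
c=snap('wrist','w1.png')
for p,s in blobs(c): print(p.round(1),s,onz(c,*p,.106))
go([.556,.349,.36])
E
```

```text
[34.3 79.9] [  0  43  72  73 544] [0.45896928 0.59635688 0.106     ]
[259.9  75.4] [253  68  15  16 194] [0.55812217 0.35099858 0.106     ]
[300.5 117.2] [296 112  10  11  82] [0.53219096 0.29052763 0.106     ]
[344.  160.2] [337 153  15  15 172] [0.50500175 0.22280298 0.106     ]
tcp [0.4591 0.2761 0.3603] move mm [116.9 -32.   -0.2]
```

View pics/w1.png

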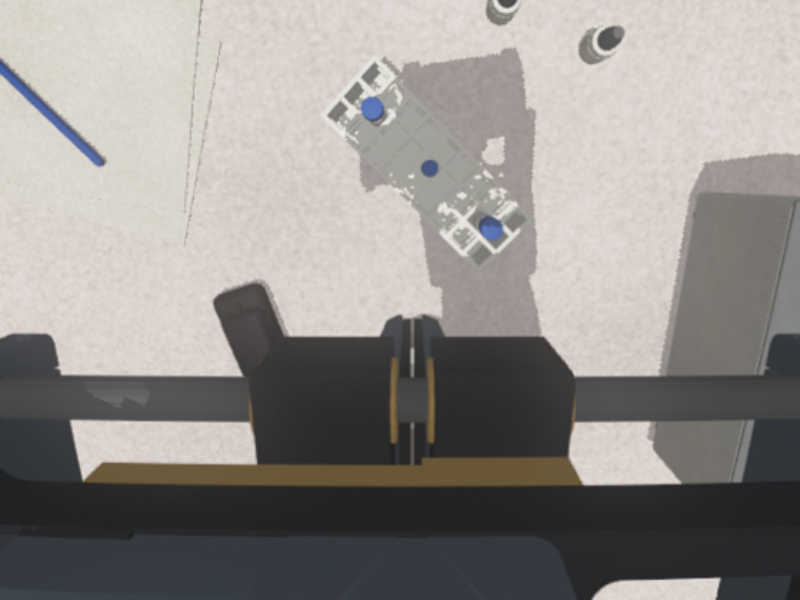

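The wrist view has the caps at (371,108), (430,168) and (491,228). The target is the far left one, at (0.557, 0.350), and this agrees with the first measurement.

Emit:
arm_command([
  [1, 30, -8, 0, 0],
  [1, 30, -8, 0, 0],
  [1, 30, -8, 0, 0],
  [1, 29, -8, 0, 0],
  [1, 0, 0, 0, 0],
])

```text
clock: 3.7
tool_pos: [0.5586, 0.3501, 0.3604]
ee_rot: [0.982, 0.188, -0.001, 0.0]
ft_force: [-0.0, -0.5, 0.0]
width: 0.007
grasp_force: 0.0
```

Emit:
arm_command([
  [1, 0, 0, 30, 0],
  [1, 0, 0, 30, 0],
  [1, 0, 0, 30, 0],
  [1, 0, 0, 30, 0],
  [1, 0, 0, 0, 0],
])

```text
clock: 4.2
tool_pos: [0.5539, 0.3468, 0.2386]
ee_rot: [0.982, 0.188, -0.005, 0.002]
ft_force: [-0.7, 0.4, -1.1]
width: 0.005
grasp_force: 0.0
```

```bash
python3 - <<'E'
from look import *
go([.557,.350,.152])
c=snap('wrist','w2.png')
for p,s in blobs(c): print(p.round(1),s,onz(c,*p,.108))
E
```

```text
tcp [0.5539 0.3468 0.2386] move mm [ 4.9 -2.  86.5]
[ 22.4 187.5] [  0 163  48  47 418] [0.47860842 0.56885037 0.108     ]
[285.9 195.4] [277 187  19  18 262] [0.55726618 0.35038598 0.108     ]
[335.1 232.1] [329 229  13   6  58] [0.54223869 0.29737586 0.108     ]
[401.8 307.4] [399 300   7  15  65] [0.4959908  0.20727981 0.108     ]
```

Emit:
arm_command([
  [1, 0, 0, 25, 0],
  [1, 0, 0, 25, 0],
  [1, 0, 0, 22, 0],
  [1, 0, 0, 14, 0],
  [1, 0, 0, 0, 0],
])

```text
clock: 4.75
tool_pos: [0.5569, 0.3488, 0.1566]
ee_rot: [0.982, 0.188, -0.001, 0.0]
ft_force: [-0.4, -0.9, -0.6]
width: 0.005
grasp_force: 0.0
```

Emit:
arm_command([
  [1, 0, 0, 0, 0],
  [1, 0, 0, 0, 0],
  [1, 0, 0, 0, 0],
  [1, 0, 0, 0, 0],
  [1, 0, 0, 0, 0],
])

```text
clock: 5.25
tool_pos: [0.5576, 0.3493, 0.1573]
ee_rot: [0.982, 0.188, 0.0, -0.0]
ft_force: [-0.0, -0.1, -0.3]
width: 0.004
grasp_force: 0.0
```

```bash
python3 - <<'E'
from look import *
go([.557,.350,.152])
c=snap('side','s2.png');print([p.round(1) for p,s in blobs(c)])
s=state();print('tip proj',proj(c,[s['tool_pos']+[0,0,-.014],[.557,.350,.113]])*800/560)
f=c['frame'][60:200,170:330][:,:,::-1];cv2.imwrite('pics/s2c.png',cv2.resize(f,(640,560),interpolation=2))
E
```

```text
tcp [0.5576 0.3493 0.1573] move mm [-0.3 -0.9  5.3]
[array([147.6, 114.7]), array([229.1, 129.9]), array([234.9, 156.5]), array([362.7, 242.1]), array([450.1, 289.9]), array([410.3, 309.3])]
tip proj [[325.52198332 168.57002238]
 [326.50656478 182.56778729]]
```

View pics/s2c.png

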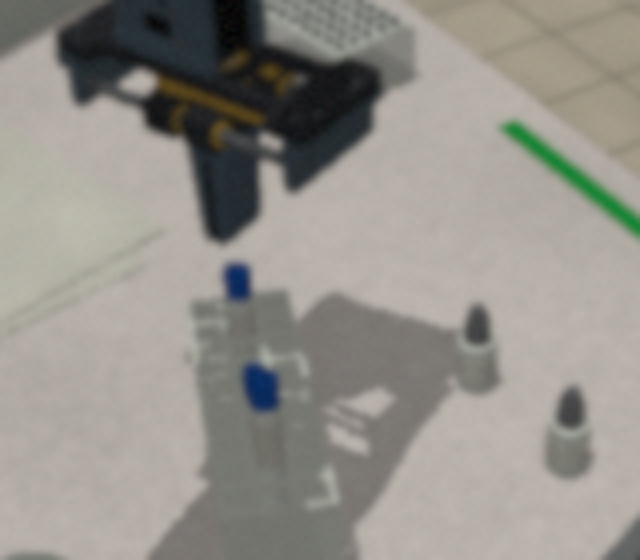

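The crop shows the shut fingertips at (222,240), just above the far cap at (237,268). I'll lower 5 mm and hold.

Emit:
arm_command([
  [1, 0, 0, 5, 0],
  [1, 0, 0, 0, 0],
  [1, 0, 0, 0, 0],
  [1, 0, 0, 0, 0],
  [1, 0, 0, 0, 0],
])

```text
clock: 5.8
tool_pos: [0.5575, 0.3493, 0.152]
ee_rot: [0.982, 0.188, 0.0, 0.0]
ft_force: [0.5, -0.0, 0.4]
width: 0.008
grasp_force: 0.0
```

Emit:
arm_command([
  [1, 0, 0, 0, 0],
  [1, 0, 0, 0, 0],
  [1, 0, 0, 0, 0],
  [1, 0, 0, 0, 0],
  [1, 0, 0, 0, 0],
])

```text
clock: 6.3
tool_pos: [0.5575, 0.3493, 0.1519]
ee_rot: [0.982, 0.188, 0.0, 0.0]
ft_force: [0.2, -0.5, 0.7]
width: 0.005
grasp_force: 0.0
```

Emit:
arm_command([
  [1, 0, 0, 0, 0],
  [1, 0, 0, 0, 0],
  [1, 0, 0, 0, 0],
  [1, 0, 0, 0, 0],
  [1, 0, 0, 0, 0],
])

```text
clock: 6.8
tool_pos: [0.5575, 0.3493, 0.1519]
ee_rot: [0.982, 0.188, 0.0, 0.0]
ft_force: [0.5, 0.6, 0.2]
width: 0.004
grasp_force: 0.0
```

Emit:
arm_command([
  [1, 0, 0, 0, 0],
  [1, 0, 0, 0, 0],
  [1, 0, 0, 0, 0],
  [1, 0, 0, 0, 0],
  [1, 0, 0, 0, 0],
])

```text
clock: 7.3
tool_pos: [0.5575, 0.3493, 0.1519]
ee_rot: [0.982, 0.188, 0.0, 0.0]
ft_force: [-0.3, -1.0, -0.4]
width: 0.0
grasp_force: 0.0
```

Emit:
arm_command([
  [1, 0, 0, 0, 0],
  [1, 0, 0, 0, 0],
  [1, 0, 0, 0, 0],
  [1, 0, 0, 0, 0],
  [1, 0, 0, 0, 0],
])

```text
clock: 7.8
tool_pos: [0.5575, 0.3492, 0.1519]
ee_rot: [0.982, 0.188, -0.0, 0.0]
ft_force: [1.2, 0.1, -0.8]
width: 0.002
grasp_force: 0.0
```

Emit:
arm_command([
  [1, 0, 0, 0, 0],
  [1, 0, 0, 0, 0],
  [1, 0, 0, 0, 0],
  [1, 0, 0, 0, 0],
  [1, 0, 0, 0, 0],
])

```text
clock: 8.3
tool_pos: [0.5575, 0.3492, 0.1519]
ee_rot: [0.982, 0.188, 0.0, 0.0]
ft_force: [0.3, -0.8, -0.5]
width: 0.003
grasp_force: 0.0
```

Emit:
arm_command([
  [1, 0, 0, -30, 0],
  [1, 0, 0, -40, 0],
  [1, 0, 0, -40, 0],
  [1, 0, 0, -40, 0],
  [1, 0, 0, -40, 0],
])

```text
clock: 8.8
tool_pos: [0.5572, 0.3491, 0.3437]
ee_rot: [0.982, 0.188, 0.0, -0.0]
ft_force: [0.7, -0.0, -0.1]
width: 0.004
grasp_force: 0.0
```

Emit:
arm_command([
  [1, -22, 41, -5, 0],
  [1, -22, 41, -5, 0],
  [1, -22, 41, -5, 0],
  [1, -22, 41, -5, 0],
  [1, -22, 41, -5, 0],
])

```text
clock: 9.3
tool_pos: [0.5303, 0.1164, 0.3673]
ee_rot: [0.982, 0.188, 0.0, 0.0]
ft_force: [1.2, -0.4, -0.2]
width: 0.005
grasp_force: 0.0
```

Emit:
arm_command([
  [1, -22, 41, -5, 0],
  [1, -22, 41, -5, 0],
  [1, -22, 41, -5, 0],
  [1, -22, 41, 0, 0],
  [1, -22, 41, 0, 0],
])

```text
clock: 9.8
tool_pos: [0.5037, -0.1147, 0.3824]
ee_rot: [0.982, 0.188, 0.001, 0.0]
ft_force: [1.6, -0.5, -0.4]
width: 0.004
grasp_force: 0.0
```

Emit:
arm_command([
  [1, -22, 41, 0, 0],
  [1, -22, 37, 0, 0],
  [1, 0, 0, 0, 0],
  [1, 0, 0, 0, 0],
])

```text
clock: 10.2
tool_pos: [0.4918, -0.2023, 0.3818]
ee_rot: [0.982, 0.187, 0.0, -0.0]
ft_force: [0.1, 1.6, 0.4]
width: 0.007
grasp_force: 0.0
```

```bash
python3 - <<'E'
from look import *
c=snap('wrist','w3.png')
import pickle; pickle.dump(c,open('w3.pkl','wb'))
for p,s in blobs(c): print(p.round(1),s,onz(c,*p,.236))
go([.586,-.165,.36]); print('expect',proj(c,[.586,-.165,.205])*800/560)
E
```

```text
[246.1 149. ] [237 140  19  19 293] [ 0.51919758 -0.15112697  0.236     ]
[408.1 155.1] [399 146  20  20 309] [ 0.56712568 -0.28665892  0.236     ]
[361.5 220.5] [352 210  20  21 295] [ 0.49664324 -0.27307782  0.236     ]
tcp [ 0.4921 -0.2014  0.3819] move mm [100.7   0.8  22. ]
expect [[412.18328544 120.79397438]]
```

View pics/w3.png

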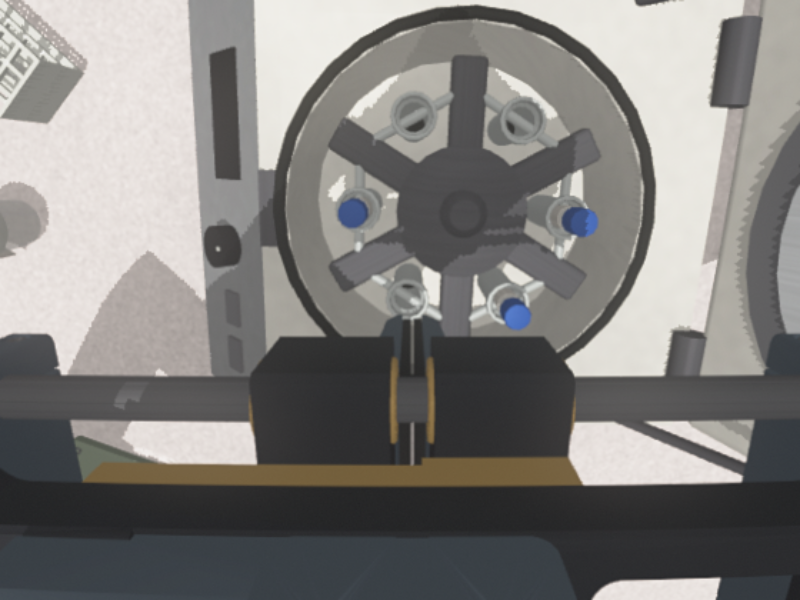

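The wrist view confirms it: the lone tube is at (517,315) and the empty holder across from it at (413,117), 2 mm beyond the estimate, so I'll use (0.588, -0.165).

Emit:
arm_command([
  [1, 26, 0, 0, 0],
  [1, 26, 0, 0, 0],
  [1, 26, 1, 0, 0],
  [1, 25, 1, 0, 0],
  [1, 0, 0, 0, 0],
])

```text
clock: 10.75
tool_pos: [0.5911, -0.1625, 0.3807]
ee_rot: [0.982, 0.19, -0.0, -0.001]
ft_force: [0.1, 0.8, -0.5]
width: 0.004
grasp_force: 0.0
```

Emit:
arm_command([
  [1, 0, 0, 25, 0],
  [1, 0, 0, 25, 0],
  [1, 0, 0, 25, 0],
  [1, 0, 0, 0, 0],
  [1, 0, 0, 0, 0],
])

```text
clock: 11.25
tool_pos: [0.5884, -0.1648, 0.3077]
ee_rot: [0.982, 0.188, 0.0, 0.0]
ft_force: [0.2, 0.1, 0.3]
width: 0.006
grasp_force: 0.0
```

```bash
python3 - <<'E'
from look import *
c=snap('wrist','w4.png')
for p,s in blobs(c): print(p.round(1),s,onz(c,*p,.236))
go([.588,-.165,.244]); print('expect',proj(c,[.588,-.165,.205])*800/560)
E
```

```text
[426.7 303.8] [410 295  30  20 437] [ 0.5667116  -0.28562241  0.236     ]
tcp [ 0.5889 -0.1652  0.3086] move mm [-0.9 -0.6 64.6]
expect [[412.29298849 301.06425264]]
```

View pics/w4.png

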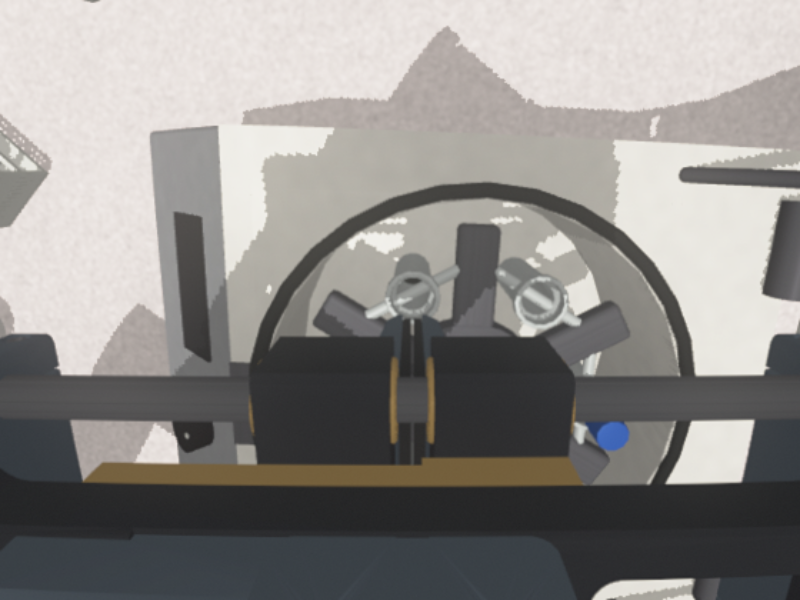

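The holder's mouth is at (412,297), against (412,301) expected, so the tool is within 2 mm. I'll descend and hold.

Emit:
arm_command([
  [1, 0, 0, 18, 0],
  [1, 0, 0, 18, 0],
  [1, 0, 0, 15, 0],
  [1, 0, 0, 13, 0],
  [1, 0, 0, 0, 0],
])

```text
clock: 11.8
tool_pos: [0.5882, -0.1654, 0.2423]
ee_rot: [0.982, 0.188, -0.001, -0.0]
ft_force: [-0.2, 0.5, 0.3]
width: 0.008
grasp_force: 0.0
```

Emit:
arm_command([
  [1, 0, 0, 0, 0],
  [1, 0, 0, 0, 0],
  [1, 0, 0, 0, 0],
  [1, 0, 0, 0, 0],
  [1, 0, 0, 0, 0],
])

```text
clock: 12.3
tool_pos: [0.5887, -0.1656, 0.2433]
ee_rot: [0.982, 0.188, 0.0, 0.0]
ft_force: [-0.2, 0.1, -0.2]
width: 0.004
grasp_force: 0.0
```

Emit:
arm_command([
  [1, 0, 0, 0, 0],
  [1, 0, 0, 0, 0],
  [1, 0, 0, 0, 0],
  [1, 0, 0, 0, 0],
  [1, 0, 0, 0, 0],
])

```text
clock: 12.8
tool_pos: [0.5886, -0.1656, 0.2429]
ee_rot: [0.982, 0.188, -0.0, 0.0]
ft_force: [0.1, -0.8, -0.0]
width: 0.008
grasp_force: 0.0
```

Emit:
arm_command([
  [1, 0, 0, 0, 0],
  [1, 0, 0, 0, 0],
  [1, 0, 0, 0, 0],
  [1, 0, 0, 0, 0],
  [1, 0, 0, 0, 0],
])

```text
clock: 13.3
tool_pos: [0.5886, -0.1655, 0.243]
ee_rot: [0.982, 0.188, 0.0, 0.0]
ft_force: [-0.3, 0.6, 0.1]
width: 0.004
grasp_force: 0.0
```

Emit:
arm_command([
  [1, 0, 0, 0, 0],
  [1, 0, 0, 0, 0],
  [1, 0, 0, 0, 0],
  [1, 0, 0, 0, 0],
  [1, 0, 0, 0, 0],
])

```text
clock: 13.8
tool_pos: [0.5886, -0.1656, 0.2429]
ee_rot: [0.982, 0.188, -0.0, 0.0]
ft_force: [-0.2, -0.4, -0.2]
width: 0.003
grasp_force: 0.0
```

Emit:
arm_command([
  [1, 0, 0, 0, 0],
  [1, 0, 0, 0, 0],
  [1, 0, 0, 0, 0],
  [1, 0, 0, 0, 0],
  [1, 0, 0, 0, 0],
])

```text
clock: 14.3
tool_pos: [0.5886, -0.1656, 0.2429]
ee_rot: [0.982, 0.188, -0.0, 0.0]
ft_force: [0.9, 0.2, 0.1]
width: 0.005
grasp_force: 0.0
```

```bash
python3 - <<'E'
from look import *
go([.588,-.165,.244])
c=snap('side','s5.png');f=c['frame'][150:360,290:510][:,:,::-1];cv2.imwrite('pics/s5c.png',cv2.resize(f,(660,594)))
print([p.round(1) for p,s in blobs(c)])
E
```

```text
tcp [ 0.5886 -0.1656  0.2429] move mm [-0.3 -0.7 -1.1]
[array([147.5, 114.7]), array([228.8, 129.4]), array([234.7, 155.9]), array([362.8, 242.6]), array([450. , 289.8]), array([410.3, 309.4])]
```

View pics/s5c.png

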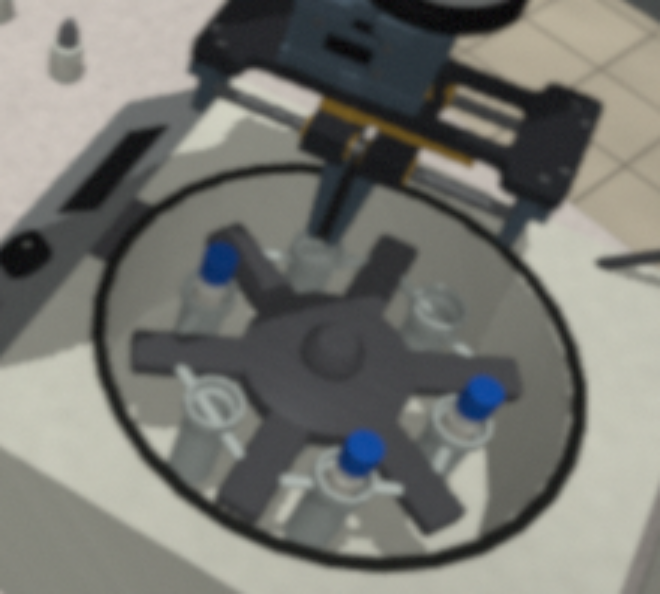

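The crop shows the fingertips at (325,235), just above the empty holder at (313,255). That holder is across the hub from the lone tube at (362,450), and no caps have moved.

```bash
python3 -c "
from rig import workorder
print(workorder.sign_off())"
```

```text
the job is handed in; nothing more can be done
None
```

The job is handed in: the arm pointed for over two seconds each at the 108 mm rack tube and then at the empty holder across from the lone tube, and it is still pointing there; the pictures and force readings show nothing touched or moved.

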